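# Lengthen a tie bar by one hole and hang it in the test frame

### The job

Lift the telescoping tie bar off the bench and set it in the bench holder, with the neck at its collar end dropped into the holder's fork, and let go. There, squeeze its spring snap button flush, draw the sleeve out to the next hole only, so that the button snaps out again, and let go. Then take the lengthened bar out and lay it in the test frame, with a neck down in each of the two forks, and leave it there without shifting the other things on the bench.

Things in the scene. Friction and masses are not known exactly. Their poses are not given: they have to be found in the camera images.
- bar: Telescoping metal tie bar, loose, 0.4 kg, lying along its x axis, which points to the robot's right (-y) within 0.35 rad. Origin: on the underside, midway between the necks when short; bar axis 13 mm above. Along x, mm: end plate -104 to -94, round neck dia 14 to -76, collar to -68, inner tube 18 mm square to -64, then sleeve. Plates, collar, sleeve 26 x 26 mm, undersides level.
- sleeve (a joint): How far the square sleeve is drawn along the bar's +x, m: 0 short (start), 0.036 next hole, 0.072 last hole; play 0.5 mm. At 0 its body spans bar x -64 to 76 mm, round far neck 76 to 94 (dia 14), end plate 94 to 104. Holes in its +y face at sleeve x 42, 6, -30 mm. Friction 2 N, about 10 N more to start. It follows fingers that grip it while the holder's fork keeps the bar back.
- snap (a joint): How far the snap button is pressed, m: 0 out (locks the sleeve), 0.006 flush with the sleeve's face (frees it, within about 1 mm). Spring: 3 N at first, 8 N at flush. Between holes the sleeve keeps it just under flush; at the next hole it springs out by itself if nothing covers that hole. Closing the fingers across the sleeve, one on the button, one on the far face, presses it; 40 N is good.
- snap_button (a point): Outer end of the steel snap button when out: a stud of 11 mm diameter standing 6 mm out of the sleeve's +y face (the side away from the robot), at bar x +42 mm, 13 mm above the underside. It belongs to the inner tube and does not travel along the bar with the sleeve.
- collar_neck (a point): Centre of the round neck at the collar end, on the bar's axis, at bar x -85 mm.
- far_neck (a point): Centre of the round neck at the far end of the sleeve, on the bar's axis: bar x +85 mm short, +121 mm at the next hole.
- holder: Bench holder, fixed, place and yaw (as the bar's) vary. Base plate 230 x 74 x 10 mm, origin at the centre of its underside. At x -85 mm a fork 8 mm thick, slot 18 mm wide across y, slot floor 46 mm up, splayed tips to 74 mm; at x -25 to -15 a U rest 40 mm high with cheeks 31 mm apart, to 58 mm; at x 62 to 74 a narrow rest 18 mm wide, 40 mm high. Fingers have room beside the bar elsewhere.
- holder_seat (a point): Where the bar's origin comes when it is seated in the holder: 40 mm above the holder's origin, with the bar's x and y axes along the holder's, collar neck in the fork.
- holder_fork (a point): Centre of the neck's place in the holder's fork, 53 mm above the bench, on the bar's axis.
- frame: Test frame base, fixed, place varies, +x to the robot's right within 0.25 rad. Grey plate 300 x 90 x 16 mm, origin at the centre of its underside; low load cell 34 mm high in the middle. Two equal forks at x -103 and +103 mm: 8 mm thick, slot 18 mm wide across y, slot floor 56 mm up, splayed tips to 84 mm. The 18 mm long necks fit only with the sleeve at the next hole; lengthways play 5 mm.
- fork_left (a point): Centre of a seated neck in the fork at the frame's x -103 mm (on the robot's left), 63 mm above the bench.
- fork_right (a point): Centre of a seated neck in the fork at the frame's x +103 mm, 63 mm above the bench. With the collar neck in the left fork and the far neck in this one, the bar's underside is 50 mm above the bench and its origin at frame x -18 mm.
- caliper: digital caliper 150 mm long lying flat, a bystander
- wrench: open-ended wrench lying flat, a bystander
- driver: screwdriver lying flat, a bystander
- coupon1: flat aluminium dog-bone test coupon 100 x 20 x 4 mm, a bystander
- coupon2: flat steel dog-bone test coupon 100 x 20 x 4 mm, a bystander
- weight: steel knobbed weight 40 mm dia, 57 mm high, a bystander
Things that resemble listed ones, but are neither listed nor needed, are in the scene too. Of the things shaped like the bar, the metal one is meant.

How it is judged (in metres and radians):
On the way, in this order (a step that is already met when the one before it is completed fails the run):
1. the short bar lies seated in the holder, collar neck in the fork, and is let go (distance between bar and holder_seat below 0.009 m and distance between collar_neck and holder_fork below 0.009 m and angle between the x axis of bar and the x axis of holder, either way round below 0.08 rad and angle between bar's own z axis and vertical below 0.1 rad and value of joint sleeve below 0.003 m and contact force between the fingers and bar below 0.05 N and linear speed of bar below 0.02 m/s), for 0.2 s.
2. in the holder, the fingers squeeze the button flush before the sleeve moves (distance between bar and holder_seat below 0.009 m and distance between collar_neck and holder_fork below 0.009 m and angle between the x axis of bar and the x axis of holder, either way round below 0.08 rad and angle between bar's own z axis and vertical below 0.1 rad and value of joint snap above 0.0045 m and value of joint sleeve below 0.003 m and contact force between the fingers and bar above 2 N), for 0.05 s.
3. in the holder, the sleeve is drawn to the next hole, the button has snapped out, and the bar is let go (distance between bar and holder_seat below 0.009 m and distance between collar_neck and holder_fork below 0.009 m and angle between the x axis of bar and the x axis of holder, either way round below 0.08 rad and angle between bar's own z axis and vertical below 0.1 rad and value of joint sleeve between 0.0335 and 0.0385 m and value of joint snap below 0.0015 m and contact force between the fingers and bar below 0.05 N), for 0.2 s.
At the end, for the whole second after the job is handed in: The bar lies at rest in the test frame, each neck's centre within 8 mm of a fork's seat (either way round), with the sleeve at the next hole (33.5 to 38.5 mm) and the button out to within 1.5 mm; it has been let go (((distance between collar_neck and fork_left below 0.008 m and distance between far_neck and fork_right below 0.008 m) or (distance between collar_neck and fork_right below 0.008 m and distance between far_neck and fork_left below 0.008 m)) and value of joint sleeve between 0.0335 and 0.0385 m and value of joint snap below 0.0015 m and linear speed of bar below 0.01 m/s); the robot touches nothing.
It fails at once if a bystander is shifted by more than 30 mm (distance of any of caliper, wrench, driver, coupon1, coupon2, weight from where it was at the start of the episode above 0.03 m).
It also fails if it takes over 61 s, if anything falls off the work surface, if the arm or the gripper's body presses on something with over 40 N, if the wrist force passes 120 N, or if a joint passes its speed limit or range.

### The arm

A 6-joint arm with a two-finger parallel gripper is mounted at the origin on the work surface. World frame = base frame: x ahead of the robot, y to its left, z up, the work surface at z = 0. Lengths are in mm, angles in rad, forces in N, time in s.
With the tool pointing down it reaches from about 350 to 875 mm from the base axis. Payload 4.2 kg.
Tool frame: the origin (TCP) lies between the finger pads; the fingertips stand 25 mm ahead of it and the grasp point (between the pads) lies 6 mm ahead of it; z points along the fingers, y is the line along which they close (so a half turn about z gives the same grasp; the last joint's range is limited). The gripper opens to 85 mm and grips with 20 to 120 N. Pads are 22 mm wide; open, the fingers measure 114 mm over their backs; the gripper's body (76 mm by 85 mm) begins 54 mm behind the grasp point. The pads swing forward as they close: fully open they stand 13 mm farther back than shut.
Start: joints at [1.517, 0.385, 0.008, 0, -1.194, -0.259], TCP at [192.295, 594.661, 256.312] pointing down, gripper open.
Joint ranges: [-3.14, 3.14], [-1.21, 2.06], [-1.07, 1.41], [-3.16, 2.05], [-2.99, -0.16], [-3.1, 3.1]. Speed limits (rad/s): [2.79, 2.79, 3.14, 3.14, 3.14, 3.14].

### API

Orientations are given as a unit quaternion [x, y, z, w].
In Python, from bench import arm gives the robot as it stands.
- The arm moves only by the shell command python3 -m pendant 'ROWS'. ROWS is JSON, a list of rows, each a list of 7 numbers: the shift along the tool's x, y, z in m, then the turn, a rotation vector about the tool's x, y, z in degrees, then the finger opening in m, from 0 to 0.0854. In form: [[x, y, z, wx, wy, wz, fingers], ...]. A call has 1 to 12 rows; each row shifts and turns the commanded pose from where the row before left it, along the tool's axes as they then stand; what a row does not reach is not made up. A row lasts 1/10 s, in which the tool goes at most 50 mm and 8.59 degrees, less where a joint would pass 70% of its speed; a pose out of reach is approached as far as the arm can. A call is refused whole if a number of a shift passes 0.05 or a number of a turn 8.59, either way. A call with a gripper value outside its range is refused whole. The fingers move at their own pace and stop on an object; the grip force is fixed at half the most. Time passes only in rows, so rows that do not move let the fingers close. It gives the time, the measured TCP pose, the force, the opening and the grip force at its end, in the units of the state.
- arm.read_state(): the state, without advancing time (a new reading comes with each control period).
- arm.get_image(name): name is "scene" or "top"; returns a dict with "image" (384x512x3 uint8, red, green, blue), "fx", "fy", "cx", "cy" (pixels), "k1" (the pictures are not rectified: a ray, as slopes to the right and down, at radius r is drawn at 1 + k1 r^2 times it, then the intrinsics apply), "xyz" and "rotation" of the camera in the world. Camera axes: x right, y down, z forward; pixel columns grow to the right and rows downward; lengths in mm; the calibration is good to about 2 mm. A picture is of the moment at which its call begins. There is no depth.
- arm.job_done(): hands the job in; it is judged then, once.
The state is a dict: "clock": time; "joints": joint angles; "joint_vel": joint speeds; "joint_efforts": joint torques, N m; "position": TCP position; "ee_rot": TCP orientation; "contact_force": force on the tool from outside, world axes, zero at the start; "wrist_torque": the same for the moment, N m; "gripper_width": finger opening in mm; "grasp_force": force on a finger pad.
Only numpy, scipy, OpenCV 4.12 (cv2) and the standard library are available. Lean on these libraries where they do the work, as an engineer would, in place of code of your own. Each camera call takes 0.05 s, during which the arm holds its last target. There are 200 camera calls.

## Working session

There is one attempt and no reset: what is moved stays moved. The work goes in short steps, Python scripts to look and compute and a shell command to move; the robot and the scene stay as the last step left them, time stands still between calls to the robot, and variables do not carry over. Pictures are saved under pics/ and viewed, at most 10 in all, crops included, and the job is handed in when it is done.

```bash
ls; mkdir -p pics; cat > h.py <<'E'
import numpy as np,cv2
from bench import arm
from scipy.spatial.transform import Rotation as R
def snap(n,f):
    d=arm.get_image(n); cv2.imwrite(f,cv2.cvtColor(d['image'],cv2.COLOR_RGB2BGR)); return d
E
python3 - <<'E'
from h import *
import pickle
s=snap('scene','pics/s0.png');t=snap('top','pics/t0.png')
pickle.dump((s,t),open('c0.pkl','wb'))
for d in (s,t): print({k:(v if k!='image' else 0) for k,v in d.items()})
print(arm.read_state())
E
```

```text
pics
{'image': 0, 'fx': 447.30362185469085, 'fy': 447.30362185469085, 'cx': 248.2578099987404, 'cy': 193.79333132733896, 'k1': -0.09789615277134366, 'xyz': array([1182.20265441,  -86.69845993,  992.83053183]), 'rotation': array([ 0.71516812,  0.62469435, -0.2046826 , -0.23747961])}
{'image': 0, 'fx': 375.7809872387789, 'fy': 375.7809872387789, 'cx': 253.04671469088322, 'cy': 186.96179883077278, 'k1': 0.008628795327666819, 'xyz': array([ 238.44370221,    5.89192051, 1210.50411361]), 'rotation': array([-0.67926252,  0.72490176, -0.08266885,  0.07928262])}
{'clock': 0.1, 'joints': array([ 1.51661049e+00,  3.85469130e-01,  6.78487309e-03, -4.11826302e-04,
       -1.19399616e+00, -2.58633652e-01]), 'joint_vel': array([-0.00059263, -0.00126821,  0.00287193,  0.00227734, -0.00023597,
        0.00061293]), 'joint_efforts': array([-2.32892762e-04, -3.93320954e+01,  1.88928616e+01,  4.19782698e+00,
       -2.59996094e-03,  8.54279079e-06]), 'position': array([192.16133652, 594.24192659, 255.34947836]), 'ee_rot': array([ 9.87780623e-01, -1.55847736e-01, -9.42652298e-05,  9.56657928e-04]), 'contact_force': array([ 0.18264875, -0.40731425, -0.01759263]), 'wrist_torque': array([-0.04769581,  0.04693492,  0.00916244]), 'grasp_force': 0.0, 'gripper_width': 85.31040954691754}
```

```bash
python3 - <<'E'
import cv2,numpy as np
for n in 's0','t0':
    a=cv2.imread(f'pics/{n}.png'); cv2.imwrite(f'pics/{n}b.png',cv2.resize(a,(800,600),interpolation=cv2.INTER_CUBIC))
E
```

```text
(no output)
```

View pics/s0b.png

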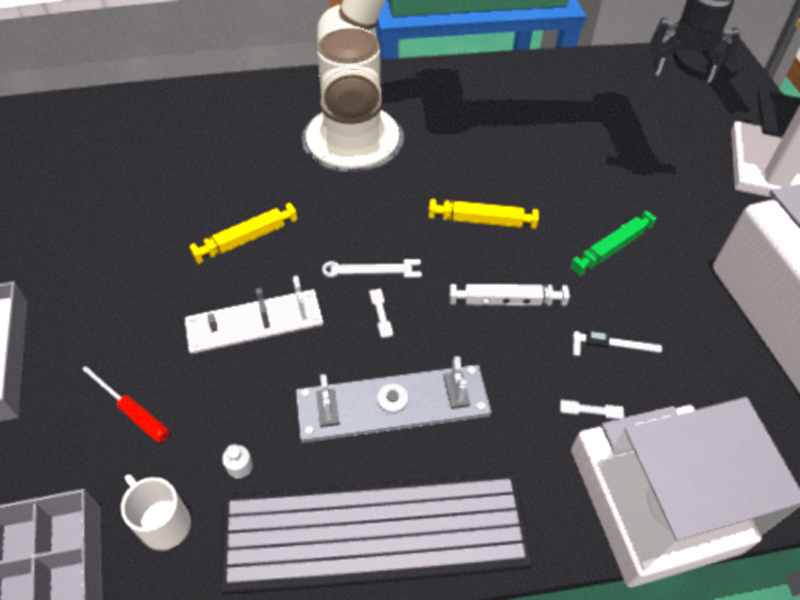

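View pics/t0b.png

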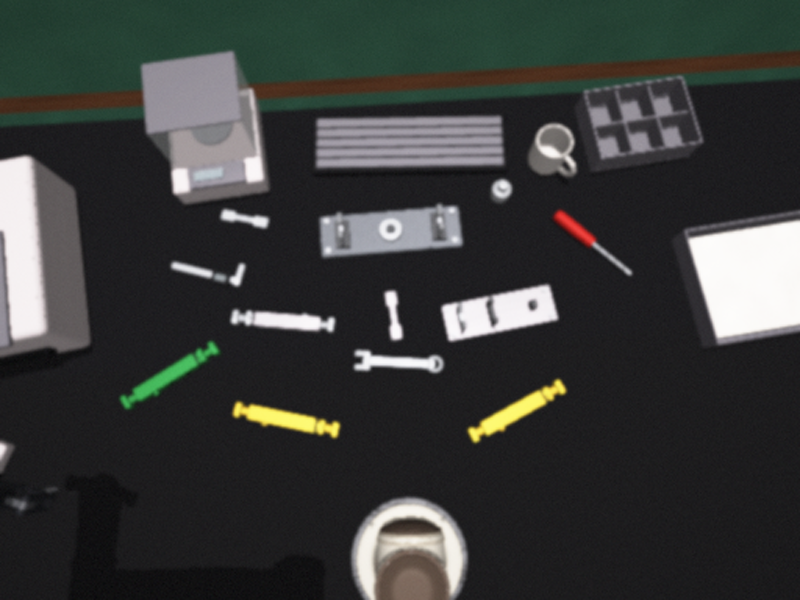

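Candidates for the bar (scene / top views, 800x600 pixels):
- White-metal bar at (508,295) / (283,320).
- Two yellow bars at (244,232) and (483,214).
- A green bar at (614,241).

Only the unpainted one is metal, so that's the one meant. The holder is at (255,320) / (500,312), with its fork end at +y, and the frame is at (393,402) / (390,230). I'll confirm with one enlarged mosaic.

```bash
python3 - <<'E'
import cv2,numpy as np
s=cv2.imread('pics/s0.png');t=cv2.imread('pics/t0.png')
rows=[]
for (cs,ct,k) in [((508,295),(283,320),5),((255,318),(500,312),4),((393,402),(390,230),3)]:
    r=[]
    for im,c in((s,cs),(t,ct)):
        x,y=c[0]*.64,c[1]*.64;w,h=400//k,200//k
        x0,y0=int(x-w/2),int(y-h/2);print(k,x0,y0)
        p=im[y0:y0+h,x0:x0+w]
        r.append(cv2.resize(p,(400,200),interpolation=cv2.INTER_CUBIC))
    rows.append(np.hstack(r))
cv2.imwrite('pics/m.png',np.vstack(rows))
E
```

```text
5 285 168
5 141 184
4 113 178
4 270 174
3 185 224
3 183 114
```

View pics/m.png

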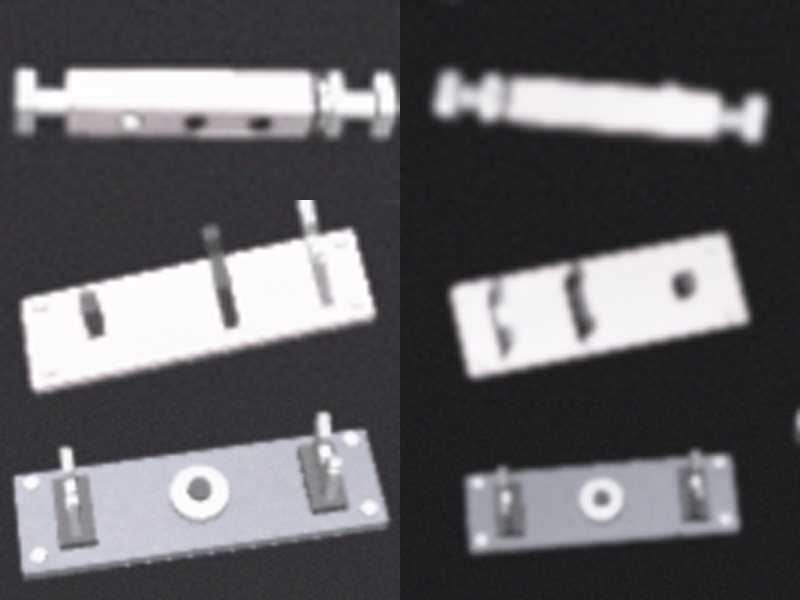

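```bash
cat > fit.py <<'E'
from h import *
from scipy.optimize import minimize
U=6
def proj(d,P):
    c=R.from_quat(d['rotation']).inv().apply(np.asarray(P,float)-d['xyz'])
    s=c[:,:2]/c[:,2:]; s=s*(1+d['k1']*(s**2).sum(1,keepdims=True))
    return np.c_[d['fx']*s[:,0]+d['cx'],d['fy']*s[:,1]+d['cy']]
def box(x0,x1,y0,y1,z0,z1): return np.array([[x,y,z] for x in(x0,x1) for y in(y0,y1) for z in(z0,z1)],float)
def w(p,P): # p=x,y,z,yaw : world from local
    return R.from_euler('z',p[3]).apply(P)+p[:3]
def cyl(x0,x1,r=7,zc=13):
    a=np.linspace(0,2*np.pi,16,endpoint=False)
    return np.vstack([np.c_[np.full(16,x),r*np.cos(a),zc+r*np.sin(a)] for x in(x0,x1)])
def bar(s=0,b=1): 
    m=[box(-104,-94,-13,13,0,26),cyl(-94,-76),box(-76,-68,-13,13,0,26),box(-68,-60+s,-9,9,4,22),
       box(-64+s,76+s,-13,13,0,26),cyl(76+s,94+s),box(94+s,104+s,-13,13,0,26)]
    if b: m.append(box(37,47,13,19,8,18))
    return m
holder=([box(-115,115,-37,37,0,10)],[box(-90,-80,-22,22,10,76),box(-27,-13,-23,23,10,60),box(60,76,-11,11,10,42)])
frame=([box(-150,150,-45,45,0,16)],[box(-108,-98,-22,22,16,86),box(98,108,-22,22,16,86)])
def mask(d,p,parts,roi):
    x0,y0,W,H=roi; m=np.zeros((H*U,W*U),np.uint8)
    for b in parts:
        q=((proj(d,w(p,b))-[x0,y0]+.5)*U-.5)
        h=cv2.convexHull(q.astype(np.float32)); cv2.fillConvexPoly(m,np.round(h*16).astype(np.int32),255,shift=4)
    return m
def fit(views,parts,excl,p0,thr,free=(0,1,2,3),sz=80):
    dat=[]
    for d in views:
        q=np.vstack([proj(d,w(p0,b)) for b in parts]); lo=np.maximum(q.min(0)-10,0).astype(int); hi=np.minimum(q.max(0)+10,[511,383]).astype(int)
        roi=(*lo,*(hi-lo)); g=cv2.cvtColor(d['image'],cv2.COLOR_RGB2GRAY)[lo[1]:hi[1],lo[0]:hi[0]]
        o=(cv2.resize(g,None,fx=U,fy=U,interpolation=cv2.INTER_CUBIC)>thr).astype(np.uint8)*255
        cs,_=cv2.findContours(o,cv2.RETR_EXTERNAL,cv2.CHAIN_APPROX_NONE)
        f=np.zeros_like(o); c=max(cs,key=cv2.contourArea); cv2.drawContours(f,[c],-1,255,-1)
        dat.append((d,roi,f))
    free=list(free)
    def cost(v,full=False):
        p=np.array(p0,float); p[free]=v; t=[]
        for d,roi,f in dat:
            m=mask(d,p,parts,roi); x=cv2.absdiff(cv2.GaussianBlur(m,(0,0),3),cv2.GaussianBlur(f,(0,0),3)).astype(float)
            if excl: x[cv2.dilate(mask(d,p0,excl,roi),np.ones((19,19)))>0]=0
            t.append((x**2).sum()/255**2/U**2)
        return t if full else sum(t)
    st=np.array([6,6,6,.08])[free]; v=np.array(p0,float)[free]
    for k in range(3):
        S=np.vstack([v]+[v+st*np.eye(len(v))[i]/(k+1) for i in range(len(v))])
        v=minimize(cost,v,method='Nelder-Mead',options=dict(initial_simplex=S,xatol=.02,fatol=.01,maxiter=400)).x
    p=np.array(p0,float);p[free]=v
    return p.round(3),np.round(cost(v,True),1)
def ray(d,uv,z):
    u=np.array([[(uv[0]-d['cx'])/d['fx'],(uv[1]-d['cy'])/d['fy']]]); s=u.copy()
    for _ in range(9): s=u/(1+d['k1']*(s**2).sum())
    r=R.from_quat(d['rotation']).apply([s[0,0],s[0,1],1]); return d['xyz']+r*(z-d['xyz'][2])/r[2]
E
cat > m1.py <<'E'
from fit import *
import pickle
s,t=pickle.load(open('c0.pkl','rb'))
def P(v): return [*ray(t,(v[0]*.64,v[1]*.64),0)[:2],0,0]
for n,c,yaw,pa,ex,thr in [('bar',(283,318),-1.65,bar(),None,110),('holder',(500,312),-1.4,*holder,110),('frame',(390,230),-1.5,*frame,90)]:
    p0=P(c);p0[3]=yaw
    print(n,np.round(p0,1))
    for V in ([s,t],[s],[t]):
        print(*fit(V,pa,ex,p0,thr,free=(0,1,2,3) if len(V)==2 else (0,1,3)))
E
time python3 m1.py
```

```text
bar [480.7 229.5   0.   -1.6]
[473.248 228.727   2.024  -1.716] [10.9  9.2]
[471.715 229.697   0.     -1.715] [10.8]
[473.504 227.993   0.     -1.719] [7.7]
holder [ 463.9 -225.6    0.    -1.4]
[ 462.898 -220.623    0.751   -1.437] [ 7.7 26.7]
[ 462.696 -220.375    0.      -1.439] [7.3]
[ 462.929 -221.506    0.      -1.437] [25.1]
frame [659.9  -6.5   0.   -1.5]
[655.184  -4.933   1.251  -1.549] [31.1 29.2]
[654.407  -4.174   0.     -1.55 ] [27.7]
[655.901  -6.12    0.     -1.55 ] [23.3]
real	0m21.521s
user	0m30.444s
sys	0m21.928s
```

The mosaic confirms the metal bar, with its button and two empty holes on the +x-world face. The fits agree between views to about 1.5 mm, and the fitted heights are 1–2 mm above the bench, as expected. First I'll turn the tool.

```bash
cat > go.py <<'E'
import sys
from h import *
def go(x,y,z,yaw):
    s=arm.read_state(); r=R.from_quat(s['ee_rot']); T=np.array([[np.cos(yaw),np.sin(yaw),0],[np.sin(yaw),-np.cos(yaw),0],[0,0,-1]])
    d=r.inv().apply(np.array([x,y,z])-s['position']); rv=(r.inv()*R.from_matrix(T)).as_rotvec(degrees=True)
    print('t',round(s['clock'],2),'pos',s['position'].round(1),'tool shift mm',d.round(1),'turn deg',rv.round(2),'F',s['contact_force'].round(1),'w',round(s['gripper_width'],1),'g',round(float(s['grasp_force']),1),'j6',s['joints'][[0,5]].round(2))
def at(o,yaw,bx,by,z): # tool target at local point bx,by
    c,n=np.cos(yaw),np.sin(yaw); go(o[0]+c*bx-n*by,o[1]+n*bx+c*by,z,yaw)
BAR=(472.6,228.8,-1.717);HOL=(462.8,-221,-1.437);FRA=(655.1,-5.1,-1.55)
if __name__=='__main__':
    o=globals()[sys.argv[1]]; at(o[:2],o[2],*map(float,sys.argv[2:5]))
E
python3 -m pendant '[[0,0,0,0,0,8.04,0.08],[0,0,0,0,0,8.04,0.08],[0,0,0,0,0,8.04,0.08],[0,0,0,0,0,8.04,0.08],[0,0,0,0,0,8.04,0.08],[0,0,0,0,0,8.04,0.08],[0,0,0,0,0,8.04,0.08],[0,0,0,0,0,8.04,0.08],[0,0,0,0,0,8.04,0.08],[0,0,0,0,0,8.04,0.08]]'
python3 go.py BAR 10 0 150
```

```text
clock: 1.1
position: [192.2, 594.4, 255.7]
ee_rot: [-0.652, 0.758, -0.0, -0.001]
contact_force: [0.4, 0.0, -0.1]
gripper_width: 80.0
grasp_force: 0.0
t 1.1 pos [192.2 594.4 255.7] tool shift mm [ 329.  -332.3  106. ] turn deg [ 0.01 -0.07 -0.28] F [ 0.4  0.  -0.1] w 80.0 g 0.0 j6 [ 1.52 -1.67]
```

```bash
python3 -m pendant '[[0.030,-0.0302,0.0096,0,0,0,0.08],[0.030,-0.0302,0.0096,0,0,0,0.08],[0.030,-0.0302,0.0096,0,0,0,0.08],[0.030,-0.0302,0.0096,0,0,0,0.08],[0.030,-0.0302,0.0096,0,0,0,0.08],[0.030,-0.0302,0.0096,0,0,0,0.08],[0.030,-0.0302,0.0096,0,0,0,0.08],[0.030,-0.0302,0.0096,0,0,0,0.08],[0.030,-0.0302,0.0096,0,0,0,0.08],[0.030,-0.0302,0.0096,0,0,0,0.08],[0.029,-0.0302,0.010,0,0,-0.28,0.08],[0,0,0,0,0,0,0.08]]' >/dev/null
python3 go.py BAR 10 0 27.5
```

```text
t 2.3 pos [474.3 217.  148.3] tool shift mm [ -1.9   3.  120.9] turn deg [ 0.17 -0.19 -0.02] F [-1.1 -0.8 -0.6] w 80.1 g 0.0 j6 [ 0.74 -0.89]
```

```bash
python3 -m pendant '[[-0.002,0.003,0.03,0,0,0,0.07],[0,0,0.03,0,0,0,0.06],[0,0,0.03,0,0,0,0.06],[0,0,0.02,0,0,0,0.06],[0,0,0.01,0,0,0,0.06],[0,0,0,0,0,0,0.06]]' >/dev/null
python3 go.py BAR 10 0 27.5
```

```text
t 2.9 pos [470.  223.2  29.1] tool shift mm [ 4.1 -1.8  1.6] turn deg [ 0.11 -0.13  0.35] F [-1.  -0.3 -0.1] w 59.9 g 0.0 j6 [ 0.76 -0.9 ]
```

```bash
python3 -m pendant '[[0,0,0,0,0,0,0.05],[0,0,0,0,0,0,0.04],[0,0,0,0,0,0,0.03],[0,0,0,0,0,0,0.01],[0,0,0,0,0,0,0.01],[0,0,0,0,0,0,0.01]]' >/dev/null
python3 go.py BAR 10 0 27.5
```

```text
t 3.5 pos [471.9 224.3  31.9] tool shift mm [ 5.4 -0.   4.4] turn deg [-0.16  0.15  0.37] F [ 0.2 -0.3  5.9] w 24.6 g 60.3 j6 [ 0.75 -0.9 ]
```

```bash
python3 -m pendant '[[0,0,-0.005,0,0,0,0.01],[0,0,-0.015,0,0,0,0.01],[0,0,-0.03,0,0,0,0.01],[0,0,-0.03,0,0,0,0.01],[0,0,-0.03,0,0,0,0.01],[0,0,-0.01,0,0,0,0.01],[0,0,0,0,0,0,0.01]]' >/dev/null
python3 go.py BAR 10 0 27.5
python3 - <<'E'
from fit import *
import pickle
s=snap('scene','pics/s1.png');t=snap('top','pics/t1.png')
pickle.dump((s,t),open('c1.pkl','wb'))
tl=[]
for d in(s,t):
    c=proj(d,[[472,220,130]])[0].astype(int);x0,y0=c-[50,50];print(x0,y0)
    tl.append(cv2.resize(d['image'][y0:y0+100,x0:x0+100,::-1],(400,400),interpolation=cv2.INTER_CUBIC))
cv2.imwrite('pics/m1.png',np.hstack(tl))
E
```

```text
t 4.2 pos [470.6 223.6 151.1] tool shift mm [  4.8  -1.1 123.6] turn deg [-0.05  0.11  0.32] F [-0.9  0.6 -5.2] w 24.9 g 59.5 j6 [ 0.75 -0.9 ]
278 110
126 148
```

View pics/m1.png

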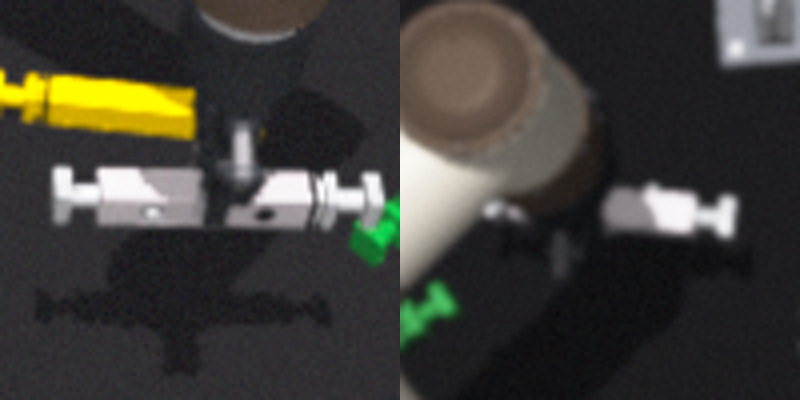

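```bash
cat > held.py <<'E'
from fit import *
import pickle
from scipy.optimize import least_squares
s,t=pickle.load(open('c1.pkl','rb'))
S=[((151,213),(42,19,13)),((265,214),(-30,13,13)),((98,226),(76,13,0)),((100,168),(76,-13,26)),((309,226),(-64,13,0)),((308,170),(-64,-13,26)),((56,224),(104,13,0))]
T=[((295,191),(76,13,26)),((293,235),(76,-13,26)),((250,187),(42,19,13)),((337,195),(104,13,26)),((335,237),(104,-13,26))]
def res(p,V):
    o=[]
    for d,L,o0 in V:
        r=R.from_euler('zy',[p[3],p[4]])
        q=proj(d,r.apply(np.array([b for _,b in L]))+p[:3]); o.append(q-((np.array([a for a,_ in L])+.5)/4-.5+o0))
    return np.vstack(o).ravel()
V=[(s,S,[278,110]),(t,T,[126,148])]
for W in (V,):
    f=least_squares(res,[472,220,130,-1.7,0],args=(W,),loss='soft_l1'); print(f.x.round(3),res(f.x,W).reshape(-1,2).round(1).tolist())
st=arm.read_state(); p=f.x; c,n=np.cos(p[3]),np.sin(p[3]); d=st['position'][:2]-p[:2]
print('tcp in bar',c*d[0]+n*d[1],-n*d[0]+c*d[1],st['position'][2]-p[2])
E
python3 held.py
```

```text
[ 4.69510e+02  2.27484e+02  1.18611e+02 -1.71400e+00 -9.80000e-02] [[-0.3, 1.2], [-0.7, -0.7], [-1.0, -0.0], [-1.5, 0.0], [0.7, -0.0], [1.0, -0.4], [-1.5, 0.5], [-0.3, 1.1], [-0.7, -0.9], [0.2, -0.3], [-1.2, 0.9], [-1.5, -0.7]]
tcp in bar 4.837718734666305 0.5816544894912918 30.022652858981942
```

```bash
sed -i "s/'zy',\[p\[3\],p\[4\]\]/'ZYX',[p[3],p[4],p[5]]/; s/-1.7,0\]/-1.7,0,0]/" held.py; python3 held.py
```

```text
[ 4.69915e+02  2.26747e+02  1.17139e+02 -1.68600e+00 -2.50000e-02
  2.18000e-01] [[-0.0, 0.5], [-0.9, -1.0], [-0.9, -0.1], [-1.6, 0.1], [0.3, 0.1], [0.2, -0.0], [-1.4, 0.3], [-0.7, 1.2], [-0.6, -0.8], [-0.1, -0.4], [-1.5, 0.6], [-1.4, -0.8]]
tcp in bar 4.166284128415229 -0.04017588090865698 31.49435412006585
```

```bash
cat > held2.py <<'E'
import fit
from fit import *
import pickle
s,t=pickle.load(open('c1.pkl','rb'))
PITCH=0
def w(p,P): return R.from_euler('ZY',[p[3],p[4]]).apply(P)+p[:3]
fit.w=w
p0=np.array([470,227,120,-1.71,0.])
dat=[]
for d,ex in((s,box(-22,30,-20,70,-20,120)),(t,box(-200,38,-80,80,-20,30))):
    c=proj(d,p0[None,:3])[0].astype(int); roi=(*(c-[50,35]),100,70)
    g=cv2.cvtColor(d['image'],cv2.COLOR_RGB2GRAY)[roi[1]:roi[1]+70,roi[0]:roi[0]+100]
    hsv=cv2.cvtColor(d['image'],cv2.COLOR_RGB2HSV)[roi[1]:roi[1]+70,roi[0]:roi[0]+100]
    g=g.copy(); g[hsv[...,1]>110]=40
    o=(cv2.resize(g,None,fx=U,fy=U,interpolation=cv2.INTER_CUBIC)>85).astype(np.uint8)*255
    o=cv2.morphologyEx(o,cv2.MORPH_CLOSE,np.ones((25,25)))
    near=cv2.dilate(mask(d,p0,[box(-112,112,-20,20,-8,34)],roi),np.ones((9,9)))
    dat.append((d,roi,o,(mask(d,p0,[ex],roi)>0)|(near==0)))
def cost(p,full=0):
    L=[]
    for d,roi,o,e in dat:
        m=mask(d,p,bar(),roi);x=cv2.absdiff(cv2.GaussianBlur(m,(0,0),3),cv2.GaussianBlur(o,(0,0),3)).astype(float);x[e]=0;L.append((x**2).sum()/255**2/U**2)
        if full: cv2.imwrite(f'pics/ov{len(L)}.png',np.dstack([m,o,e*128]))
    return L if full else sum(L)
v=p0
for k in range(3):
    S=np.vstack([v]+[v+np.diag([5,5,5,.05,.05])[i]/(k+1) for i in range(5)])
    v=minimize(cost,v,method='Nelder-Mead',options=dict(initial_simplex=S,xatol=.02,fatol=.01,maxiter=500)).x
print(v.round(3),cost(v,1))
st=arm.read_state(); p=v; c,n=np.cos(p[3]),np.sin(p[3]); d=st['position'][:2]-p[:2]
print('tcp in bar',c*d[0]+n*d[1],-n*d[0]+c*d[1],st['position'][2]-p[2])
E
python3 held2.py
```

```text
[ 4.69940e+02  2.28578e+02  1.20073e+02 -1.72200e+00  2.90000e-02] [np.float64(13.132392669486094), np.float64(14.448161818104147)]
tcp in bar 5.979423518770418 0.36107808745686065 28.560954246855403[ WARN:0@5.863] global loadsave.cpp:1063 imwrite_ Unsupported depth image for selected encoder is fallbacked to CV_8U.
```

```bash
python3 go.py HOL 5.5 0.2 150; python3 - <<'E'
from bench import arm;print(arm.read_state()['joints'].round(2))
E
```

```text
t 4.3 pos [469.4 222.6 148.6] tool shift mm [445.4 -57.6  -0.6] turn deg [  0.19  -0.1  -15.75] F [ 0.2 -0.3 -4.7] w 24.6 g 59.5 j6 [ 0.75 -0.9 ]
[ 0.75  0.32 -0.4  -0.   -0.86 -0.9 ]
```

```bash
python3 -m pendant '[[0.02,-0.003,0,0,0,0,0.01],[0.04,-0.0054,0,0,0,0,0.01],[0.043,-0.0055,0,0,0,0,0.01],[0.043,-0.0055,0,0,0,0,0.01],[0.043,-0.0055,0,0,0,0,0.01],[0.043,-0.0055,0,0,0,0,0.01],[0.043,-0.0055,0,0,0,0,0.01],[0.043,-0.0055,0,0,0,0,0.01],[0.043,-0.0055,0,0,0,0,0.01],[0.043,-0.0055,0,0,0,0,0.01],[0.03,-0.004,0,0,0,0,0.01],[0.0114,-0.001,0,0,0,0,0.01]]' >/dev/null
python3 -m pendant '[[0,0,0,0,0,-4,0.01],[0,0,0,0,0,-8,0.01],[0,0,0,0,0,-3.75,0.01],[0,0,0,0,0,0,0.01],[0,0,0,0,0,0,0.01]]' >/dev/null
python3 go.py HOL 5.5 0.2 120
```

```text
t 6.0 pos [ 464.7 -225.1  149.2] tool shift mm [ 1.2  1.1 29.2] turn deg [ 0.12  0.05 -0.02] F [ 0.2 -0.3 -3.3] w 24.7 g 59.5 j6 [-0.14  0.27]
```

```bash
python3 -m pendant '[[0.001,0.001,0.015,0,0,0,0.01],[0,0,0.02,0,0,0,0.01],[0,0,0.005,0,0,0,0.01],[0,0,0,0,0,0,0.01],[0,0,0,0,0,0,0.01]]' >/dev/null
python3 go.py HOL 5.5 0.2 71
python3 - <<'E'
from fit import *
s=snap('scene','pics/s2.png');t=snap('top','pics/t2.png')
tl=[]
for d in(s,t):
    c=proj(d,[[463,-221,60]])[0].astype(int);x0,y0=c-[50,50];print(x0,y0)
    tl.append(cv2.resize(d['image'][y0:y0+100,x0:x0+100,::-1],(400,400),interpolation=cv2.INTER_CUBIC))
cv2.imwrite('pics/m2.png',np.hstack(tl))
E
```

```text
t 6.5 pos [ 465.  -226.8  110.8] tool shift mm [-0.5  1.2 39.8] turn deg [-0.05 -0.03  0.06] F [ 1.8  0.4 -4.2] w 24.8 g 59.5 j6 [-0.14  0.27]
108 142
271 146
```

View pics/m2.png

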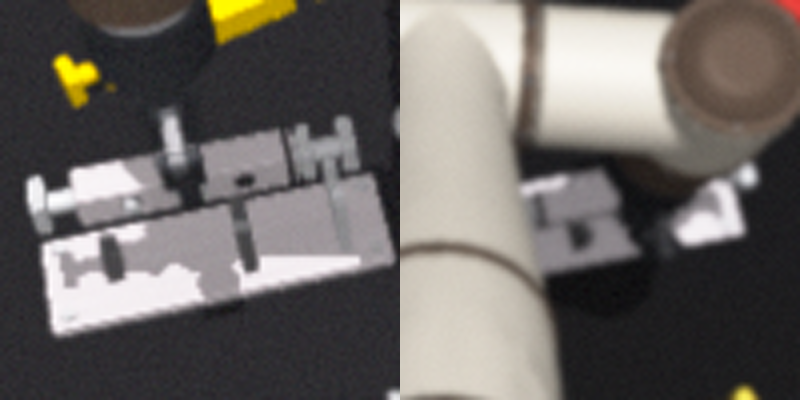

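The bar hangs parallel above the holder. The collar neck at tile (325,150) is over the fork at (335,190) and the sleeve is over the U rest, so I'll lower it.

```bash
python3 -m pendant '[[-0.0005,0.001,0.01,0,0,0,0.01],[0,0,0.01,0,0,0,0.01],[0,0,0.008,0,0,0,0.01],[0,0,0,0,0,0,0.01]]' >/dev/null
python3 go.py HOL 5.5 0.2 71
python3 -m pendant '[[0,0,0.004,0,0,0,0.01],[0,0,0.003,0,0,0,0.01],[0,0,0,0,0,0,0.01]]' >/dev/null
python3 go.py HOL 5.5 0.2 71
```

```text
t 7.0 pos [ 463.2 -226.3   80.9] tool shift mm [ 0.2 -0.5  9.9] turn deg [0.07 0.03 0.04] F [ 0.8  0.2 -5.2] w 24.9 g 59.5 j6 [-0.14  0.27]
t 7.3 pos [ 463.2 -226.3   75. ] tool shift mm [ 0.1 -0.5  4. ] turn deg [0.02 0.01 0.04] F [ 1.   0.3 -3.8] w 24.9 g 59.6 j6 [-0.14  0.27]
```

```bash
for i in 1 2 3; do [ $i = 1 ] && python3 -m pendant '[[0,0,0.002,0,0,0,0.01],[0,0,0,0,0,0,0.01]]' >/dev/null
[ $i = 2 ] && python3 -m pendant '[[0,0,0.002,0,0,0,0.01],[0,0,0,0,0,0,0.01]]'>/dev/null 
[ $i = 3 ] && python3 -m pendant '[[0,0,0.001,0,0,0,0.01],[0,0,0,0,0,0,0.01]]'>/dev/null
python3 go.py HOL 5.5 0.2 71; done
```

```text
t 7.5 pos [ 463.2 -226.4   73.2] tool shift mm [ 0.1 -0.5  2.2] turn deg [0.   0.   0.04] F [-0.4  0.5 -3.1] w 24.4 g 59.6 j6 [-0.14  0.27]
t 7.7 pos [ 463.4 -226.5   72. ] tool shift mm [-0.  -0.3  1. ] turn deg [-0.02 -0.02  0.06] F [-1.7 -0.7  0.8] w 24.8 g 60.1 j6 [-0.14  0.27]
t 7.9 pos [ 463.4 -226.5   71.9] tool shift mm [-0.  -0.3  0.9] turn deg [-0.02 -0.03  0.07] F [-2.9  1.8  9. ] w 24.8 g 61.2 j6 [-0.14  0.27]
```

```bash
python3 -m pendant '[[0,0,0,0,0,0,0.03],[0,0,0,0,0,0,0.04],[0,0,0,0,0,0,0.055],[0,0,0,0,0,0,0.055],[0,0,0,0,0,0,0.055],[0,0,0,0,0,0,0.055],[0,0,-0.04,0,0,0,0.06],[0,0,-0.04,0,0,0,0.06],[-0.02,0.04,-0.05,0,0,0,0.06],[-0.02,0.045,-0.05,0,0,0,0.06],[0,0.045,0,0,0,0,0.06],[0,0,0,0,0,0,0.06]]' >/dev/null
python3 go.py HOL 42 0 100
python3 - <<'E'
from fit import *
import pickle
s=snap('scene','pics/s3.png');t=snap('top','pics/t3.png')
pickle.dump((s,t),open('c3.pkl','wb'))
tl=[]
for d in(s,t):
    c=proj(d,[[463,-221,60]])[0].astype(int);x0,y0=c-[50,50];print(x0,y0)
    tl.append(cv2.resize(d['image'][y0:y0+100,x0:x0+100,::-1],(400,400),interpolation=cv2.INTER_CUBIC))
cv2.imwrite('pics/m3.png',np.hstack(tl))
E
```

```text
t 9.1 pos [ 348.9 -211.3  223.9] tool shift mm [  66.9 -111.5  123.9] turn deg [-0.04  0.07 -0.06] F [ 0.2  0.2 -0.9] w 60.2 g 0.0 j6 [-0.14  0.28]
108 142
271 146
```

View pics/m3.png

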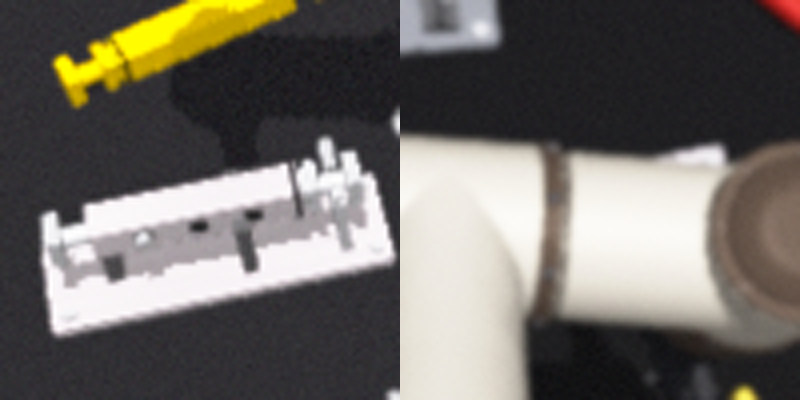

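The scene tile shows the bar seated: collar neck in the fork at (328,165), button at (145,237), holes at (199,226) and (254,214). The arm hides it in the top view. I'll check the holder-frame coordinates.

```bash
python3 - <<'E'
from fit import *
import pickle
s,t=pickle.load(open('c3.pkl','rb'))
for uv,y in(((145,237),19),((199,226),13),((254,214),13)):
    p=ray(s,((uv[0]+.5)/4-.5+108,(uv[1]+.5)/4-.5+142),53)-[462.8,-221,0]
    print(R.from_euler('z',1.437).apply(p).round(1),y)
E
```

```text
[41.  11.2 53. ] 19
[ 5.6 11.7 53. ] 13
[-30.7  11.6  53. ] 13
```

```bash
python3 -m pendant '[[0.022,-0.037,0.02,0,0,0,0.06],[0.022,-0.037,0.04,0,0,0,0.06],[0.023,-0.0375,0.04,0,0,0,0.06],[0,0,0.0239,0,0,0,0.06],[0,0,0,0,0,0,0.06],[0,0,0,0,0,0,0.06]]' >/dev/null
python3 go.py HOL 42 0.1 59
```

```text
t 9.8 pos [ 460.9 -258.   110.9] tool shift mm [ 5.6 -7.  51.9] turn deg [0.13 0.02 0.08] F [-0.2  0.1  0.8] w 60.0 g 0.0 j6 [-0.2   0.34]
```

```bash
python3 -m pendant '[[0.0056,-0.007,0,0,0,0,0.06],[0,0,0,0,0,0,0.06],[0,0,0.02,0,0,0,0.06],[0,0,0.02,0,0,0,0.06],[0,0,0.011,0,0,0,0.06],[0,0,0,0,0,0,0.06],[0,0,0,0,0,0,0.06]]' >/dev/null
python3 go.py HOL 42 0.1 59
```

```text
t 10.5 pos [ 469.  -262.7   61.5] tool shift mm [-0.2  0.4  2.5] turn deg [-0.08 -0.05  0.06] F [-0.  -0.5 -0.7] w 60.0 g 0.0 j6 [-0.21  0.34]
```

```bash
python3 -m pendant '[[0,0.0004,0.002,0,0,0,0.05],[0,0,0,0,0,0,0.045],[0,0,0,0,0,0,0.04],[0,0,0,0,0,0,0.035],[0,0,0,0,0,0,0.03],[0,0,0,0,0,0,0.02],[0,0,0,0,0,0,0.01],[0,0,0,0,0,0,0.01],[0,0,0,0,0,0,0.01]]' >/dev/null
python3 go.py HOL 42 0.1 59
```

```text
t 11.4 pos [ 468.  -263.    59.7] tool shift mm [-0.3 -0.5  0.7] turn deg [-0.01 -0.05  0.09] F [-1.1 -0.6  7. ] w 25.4 g 59.7 j6 [-0.21  0.34]
```

```bash
python3 -m pendant '[[0.002,0,0,0,0,0,0.01],[0.004,0,0,0,0,0,0.01],[0.004,0,0,0,0,0,0.01],[0.004,0,0,0,0,0,0.01],[0,0,0,0,0,0,0.01]]' >/dev/null
python3 go.py HOL 42 0.1 59
```

```text
t 11.9 pos [ 469.5 -274.5   59.7] tool shift mm [-11.9  -0.6   0.7] turn deg [0.04 0.14 0.05] F [-1.1 11.7 11. ] w 25.7 g 60.0 j6 [-0.23  0.37]
```

```bash
python3 -m pendant '[[0.004,0,0,0,0,0,0.01],[0.004,0,0,0,0,0,0.01],[0.004,0,0,0,0,0,0.01],[0.003,0,0,0,0,0,0.01],[0.002,0,0,0,0,0,0.01],[0,0,0,0,0,0,0.01]]' >/dev/null
python3 go.py HOL 42 0.1 59
```

```text
t 12.5 pos [ 471.7 -291.2   59.7] tool shift mm [-28.7  -0.7   0.8] turn deg [0.06 0.14 0.08] F [-1.8 11.  10.6] w 25.0 g 59.4 j6 [-0.26  0.4 ]
```

```bash
python3 -m pendant '[[0.002,0,0,0,0,0,0.01],[0.002,0,0,0,0,0,0.01],[0.001,0,0,0,0,0,0.01],[0,0,0,0,0,0,0.01]]' >/dev/null
python3 go.py HOL 42 0.1 59; python3 -m pendant '[[0.001,0,0,0,0,0,0.01],[0.001,0,0,0,0,0,0.01],[0,0,0,0,0,0,0.01]]' >/dev/null
python3 go.py HOL 42 0.1 59; python3 -m pendant '[[0.001,0,0,0,0,0,0.01],[0,0,0,0,0,0,0.01]]' >/dev/null
python3 go.py HOL 42 0.1 59
```

```text
t 12.9 pos [ 472.2 -295.8   59.7] tool shift mm [-33.4  -0.8   0.8] turn deg [0.08 0.17 0.07] F [-2.1 12.  12.1] w 25.5 g 59.5 j6 [-0.27  0.41]
t 13.2 pos [ 472.4 -297.7   59.7] tool shift mm [-35.3  -0.8   0.8] turn deg [0.09 0.18 0.07] F [-1.7 12.7 10.9] w 25.2 g 59.6 j6 [-0.27  0.41]
t 13.4 pos [ 472.5 -298.7   59.7] tool shift mm [-36.3  -0.9   0.8] turn deg [0.09 0.18 0.07] F [-1.5 13.4 10.9] w 25.5 g 59.6 j6 [-0.27  0.41]
```

```bash
for i in 1 2 3; do 
[ $i = 1 ] && python3 -m pendant '[[0.001,0,0,0,0,0,0.01],[0,0,0,0,0,0,0.01]]' >/dev/null
[ $i = 2 ] && python3 -m pendant '[[0.001,0,0,0,0,0,0.01],[0,0,0,0,0,0,0.01]]' >/dev/null
[ $i = 3 ] && python3 -m pendant '[[0.001,0,0,0,0,0,0.01],[0,0,0,0,0,0,0.01]]' >/dev/null
python3 go.py HOL 42 0.1 59;done
```

```text
t 13.6 pos [ 473.1 -300.7   59.7] tool shift mm [-38.4  -0.6   0.7] turn deg [0.04 0.08 0.1 ] F [-0.1  5.9  8.3] w 25.1 g 59.5 j6 [-0.28  0.41]
t 13.8 pos [ 473.2 -301.9   59.7] tool shift mm [-39.5  -0.6   0.8] turn deg [0.04 0.08 0.09] F [-2.1  7.2  8.7] w 25.5 g 59.5 j6 [-0.28  0.42]
t 14.0 pos [ 473.3 -302.8   59.7] tool shift mm [-40.5  -0.6   0.8] turn deg [0.04 0.09 0.08] F [0.  8.3 9.9] w 24.8 g 59.6 j6 [-0.28  0.42]
```

```bash
python3 - <<'E'
from fit import *
import pickle
s=snap('scene','pics/s4.png');t=snap('top','pics/t4.png')
pickle.dump((s,t),open('c4.pkl','wb'))
c=proj(s,[[463,-230,60]])[0].astype(int);x0,y0=c-[56,42];print(x0,y0)
cv2.imwrite('pics/m4.png',cv2.resize(s['image'][y0:y0+84,x0:x0+112,::-1],(784,588),interpolation=cv2.INTER_CUBIC))
E
```

```text
98 151
```

View pics/m4.png

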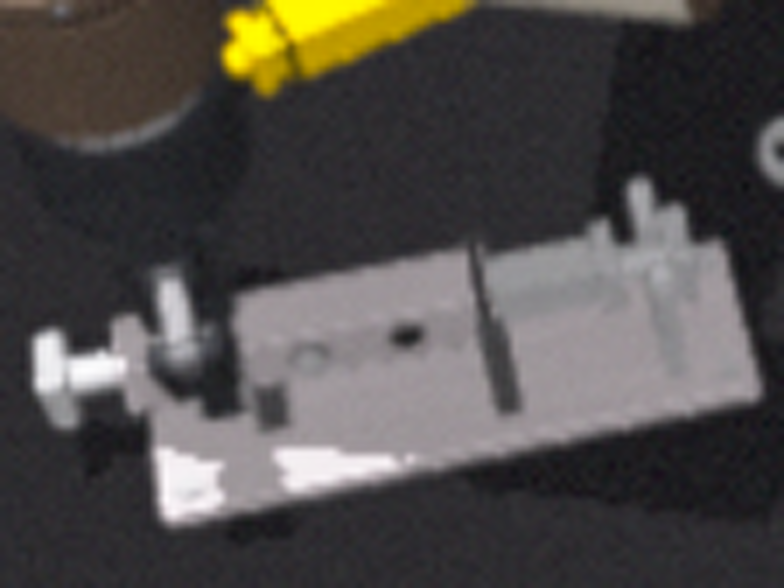

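Picture: the sleeve is drawn out, with a button-like disc at (311,358), an empty hole at (407,335), and the fork still holding the neck at (655,250). I'll compute where these are.

```bash
python3 - <<'E'
from fit import *
for nm in 'c4',:
    import pickle
    s,t=pickle.load(open('c4.pkl','rb'))
    for uv,z in(((311,358),53),((407,335),53),((490,255),66),((130,318),66),((62,372),53),((603,222),66),((597,300),48)):
        p=ray(s,((uv[0]+.5)/7-.5+98,(uv[1]+.5)/7-.5+151),z)-[462.8,-221,0]
        print(uv,R.from_euler('z',1.437).apply(p).round(1))
E
```

```text
(311, 358) [46.1 12.5 53. ]
(407, 335) [10.  11.5 53. ]
(490, 255) [-26.2  -7.1  66. ]
(130, 318) [107.9 -13.5  66. ]
(62, 372) [137.1  -5.6  53. ]
(603, 222) [-70.  -11.3  66. ]
(597, 300) [-61.6  10.4  48. ]
```

Relative to before, the sleeve hole moved 40.7 mm and the button 5 mm, so the sleeve is about 36 mm out. The bar then slid 4–5 mm in its fork play, which fits the force drop (13 to 6 N) when the button snapped. I'll release and look from clear.

```bash
python3 -m pendant '[[0,0,0,0,0,0,0.03],[0,0,0,0,0,0,0.04],[0,0,0,0,0,0,0.06],[0,0,0,0,0,0,0.06],[0,0,0,0,0,0,0.06],[0,0,0,0,0,0,0.06],[0,0,-0.03,0,0,0,0.06],[-0.02,0,-0.04,0,0,0,0.06],[-0.02,0,-0.02,0,0,0,0.06],[-0.02,0,0,0,0,0,0.06],[0,0,0,0,0,0,0.06],[0,0,0,0,0,0,0.06]]' >/dev/null
python3 go.py HOL 19.5 0 71
python3 - <<'E'
from fit import *
import pickle
s=snap('scene','pics/s5.png')
x0,y0=98,151
cv2.imwrite('pics/m5.png',cv2.resize(s['image'][y0:y0+84,x0:x0+112,::-1],(784,588),interpolation=cv2.INTER_CUBIC))
E
```

```text
t 15.3 pos [ 465.5 -244.6  148.7] tool shift mm [-4.3 -0.4 77.7] turn deg [-0.01 -0.01  0.09] F [ 0.1  0.  -1. ] w 59.8 g 0.0 j6 [-0.18  0.31]
```

View pics/m5.png

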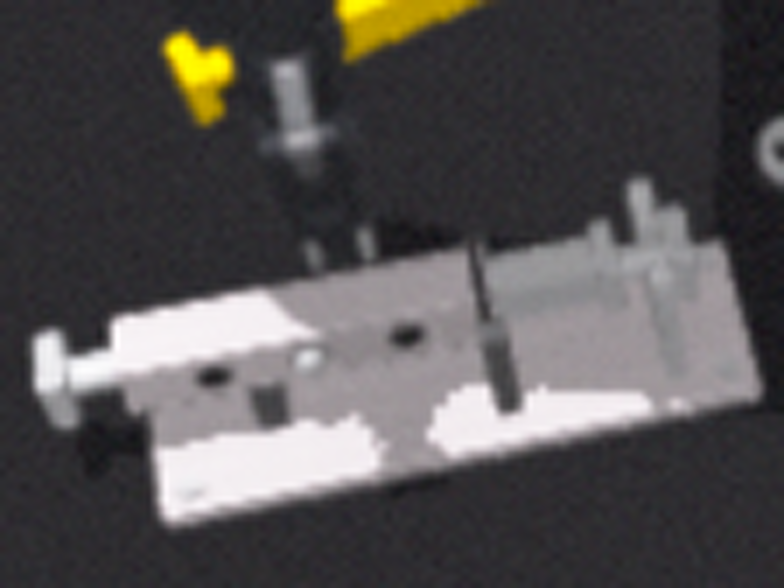

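The button is out at (307,355), with empty holes on both sides at (213,376) and (407,335): that's the next hole. Next I'll regrip at bar x ≈ 15.

```bash
python3 -m pendant '[[-0.0043,-0.0004,0.02,0,0,0,0.06],[0,0,0.03,0,0,0,0.06],[0,0,0.02,0,0,0,0.06],[0,0,0.012,0,0,0,0.06],[0,0,0,0,0,0,0.06],[0,0,0,0,0,0,0.05]]' >/dev/null
python3 go.py HOL 19.5 0 66
python3 -m pendant '[[0,0,0,0,0,0,0.045],[0,0,0,0,0,0,0.035],[0,0,0,0,0,0,0.03],[0,0,0,0,0,0,0.01],[0,0,0,0,0,0,0.01],[0,0,0,0,0,0,0.01]]' >/dev/null
python3 go.py HOL 19.5 0 66
```

```text
t 15.95 pos [ 465.8 -240.9   66.8] tool shift mm [-0.7  0.3  0.8] turn deg [-0.01 -0.02  0.03] F [-0.1  0.6  0.5] w 50.3 g 0.0 j6 [-0.17  0.3 ]
t 16.55 pos [ 466.  -240.5   67.5] tool shift mm [-0.3  0.5  1.5] turn deg [-0.08 -0.04  0.06] F [0.3 1.6 6.3] w 24.8 g 60.1 j6 [-0.17  0.3 ]
```

```bash
python3 -m pendant '[[0,0,-0.005,0,0,0,0.01],[0,0,-0.015,0,0,0,0.01],[0,0,-0.03,0,0,0,0.01],[0,0,-0.03,0,0,0,0.01],[0,0,-0.03,0,0,0,0.01],[0,0,0,0,0,0,0.01]]' >/dev/null
python3 go.py FRA -2.9 0 177
```

```text
t 17.15 pos [ 467.2 -241.   180.1] tool shift mm [-211.3 -218.3    4. ] turn deg [-0.42 -0.15  6.55] F [ 0.3 -0.5 -3.7] w 25.0 g 60.0 j6 [-0.17  0.3 ]
```

```bash
python3 -m pendant '[[-0.012,-0.012,0,0,0,0,0.01],[-0.022,-0.023,0,0,0,0,0.01],[-0.022,-0.023,0,0,0,0,0.01],[-0.022,-0.023,0,0,0,0,0.01],[-0.022,-0.023,0,0,0,0,0.01],[-0.022,-0.023,0,0,0,0,0.01],[-0.022,-0.023,0,0,0,0,0.01],[-0.022,-0.023,0,0,0,0,0.01],[-0.022,-0.023,0,0,0,0,0.01],[-0.023,-0.022,0.004,0,0,0,0.01],[0,0,0,0,0,6.5,0.01],[0,0,0,0,0,0,0.01]]' >/dev/null
python3 go.py FRA -2.9 0 125
```

```text
t 18.35 pos [ 6.519e+02 -5.000e-01  1.687e+02] tool shift mm [ 1.8 -3.4 43.7] turn deg [ 0.38 -0.03  0.09] F [-0.7 -0.1 -4. ] w 24.6 g 60.0 j6 [ 0.25 -0.22]
```

```bash
python3 -m pendant '[[0.0018,-0.0034,0.015,0,0,0,0.01],[0,0,0.02,0,0,0,0.01],[0,0,0.009,0,0,0,0.01],[0,0,0,0,0,0,0.01],[0,0,0,0,0,0,0.01],[0,0,0,0,0,0,0.01]]' >/dev/null
python3 go.py FRA -2.9 0 77.5
python3 - <<'E'
from fit import *
import pickle
s=snap('scene','pics/s6.png');t=snap('top','pics/t6.png')
pickle.dump((s,t),open('c6.pkl','wb'))
tl=[]
for d in(s,t):
    c=proj(d,[[655,-5,70]])[0].astype(int);x0,y0=c-[66,60];print(x0,y0)
    tl.append(cv2.resize(d['image'][y0:y0+120,x0:x0+133,::-1],(399,360),interpolation=cv2.INTER_CUBIC))
cv2.imwrite('pics/m6.png',np.hstack(tl))
E
```

```text
t 18.95 pos [657.2  -3.9 129.6] tool shift mm [-1.8  2.2 52.1] turn deg [-0.12  0.01  0.03] F [ 0.2 -0.2 -3.7] w 25.0 g 59.9 j6 [ 0.24 -0.22]
184 184
182 81
```

View pics/m6.png

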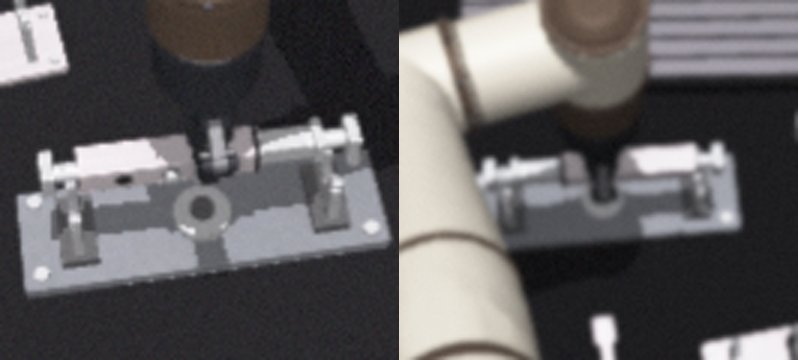

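```bash
python3 - <<'E'
from fit import *
import pickle
s,t=pickle.load(open('c6.pkl','rb'))
for uv,z in(((171,176),115),((124,180),115),((77,168),115+6),((258,148),115)):
    p=ray(s,((uv[0]+.5)/3-.5+184,(uv[1]+.5)/3-.5+184),z)-[655.1,-5.1,0]
    print(uv,R.from_euler('z',1.55).apply(p).round(1))
E
python3 go.py FRA -2.9 0 77.5
```

```text
(171, 176) [ 25.8  15.7 115. ]
(124, 180) [ 61.3  13.7 115. ]
(77, 168) [ 95.1   1.5 121. ]
(258, 148) [-43.6   1.5 115. ]
t 19.05 pos [657.   -3.8 129.7] tool shift mm [-1.6  2.1 52.2] turn deg [-0.11  0.02  0.02] F [ 0.7  0.8 -3.7] w 25.3 g 59.9 j6 [ 0.24 -0.22]
```

The button reads frame x 25.8 (expected 25.6) and the hole 61.3 (expected 61.6), so the alignment checks out. Lowering.

```bash
python3 -m pendant '[[-0.0016,0.002,0.01,0,0,0,0.01],[0,0,0.01,0,0,0,0.01],[0,0,0,0,0,0,0.01],[0,0,0,0,0,0,0.01],[0,0,0,0,0,0,0.01]]' >/dev/null
python3 go.py FRA -2.9 0 77.5
python3 -m pendant '[[0,0,0.008,0,0,0,0.01],[0,0,0.008,0,0,0,0.01],[0,0,0.005,0,0,0,0.01],[0,0,0,0,0,0,0.01]]' >/dev/null
python3 go.py FRA -2.9 0 77.5
```

```text
t 19.55 pos [654.8  -2.2 108.7] tool shift mm [-0.  -0.2 31.2] turn deg [-0.03 -0.01  0.03] F [ 0.7  0.  -3.9] w 24.8 g 59.9 j6 [ 0.24 -0.22]
t 19.95 pos [655.   -2.2  86.8] tool shift mm [-0.  -0.1  9.3] turn deg [-0.03 -0.02  0.07] F [ 2.3 -0.  -4.9] w 24.9 g 59.9 j6 [ 0.24 -0.22]
```

```bash
python3 -m pendant '[[0,0,0.004,0,0,0,0.01],[0,0,0.002,0,0,0,0.01],[0,0,0,0,0,0,0.01]]' >/dev/null
python3 go.py FRA -2.9 0 77.5
python3 -m pendant '[[0,0,0.002,0,0,0,0.01],[0,0,0,0,0,0,0.01]]' >/dev/null
python3 go.py FRA -2.9 0 77.5
python3 -m pendant '[[0,0,0.001,0,0,0,0.01],[0,0,0,0,0,0,0.01]]' >/dev/null
python3 go.py FRA -2.9 0 77.5
```

```text
t 20.25 pos [655.   -2.2  81.7] tool shift mm [ 0.  -0.   4.2] turn deg [-0.07 -0.    0.05] F [ 2.1  0.2 -4.5] w 25.0 g 60.1 j6 [ 0.24 -0.22]
t 20.45 pos [655.   -2.2  79.9] tool shift mm [ 0.  -0.   2.4] turn deg [-0.08 -0.    0.05] F [ 2.3  0.4 -3. ] w 24.9 g 60.2 j6 [ 0.24 -0.22]
t 20.65 pos [655.   -2.2  78.9] tool shift mm [ 0.  -0.1  1.4] turn deg [-0.07 -0.    0.05] F [ 2.3  0.2 -2.9] w 24.7 g 60.2 j6 [ 0.24 -0.22]
```

```bash
python3 -m pendant '[[0,0,0.001,0,0,0,0.01],[0,0,0,0,0,0,0.01]]' >/dev/null
python3 go.py FRA -2.9 0 77.5
python3 -m pendant '[[0,0,0.001,0,0,0,0.01],[0,0,0,0,0,0,0.01]]' >/dev/null
python3 go.py FRA -2.9 0 77.5
```

```text
t 20.85 pos [654.9  -2.2  77.9] tool shift mm [ 0.  -0.1  0.4] turn deg [-0.07  0.    0.03] F [ 3.4 -0.8 -2.9] w 25.0 g 60.3 j6 [ 0.24 -0.22]
t 21.05 pos [655.   -2.2  77.5] tool shift mm [-0.  -0.1 -0. ] turn deg [-0.08  0.    0.03] F [2.4 0.1 1.9] w 24.9 g 60.9 j6 [ 0.24 -0.22]
```

Seated: contact came at the expected height. Releasing and retreating.

```bash
python3 -m pendant '[[0,0,0,0,0,0,0.03],[0,0,0,0,0,0,0.04],[0,0,0,0,0,0,0.06],[0,0,0,0,0,0,0.06],[0,0,0,0,0,0,0.06],[0,0,-0.03,0,0,0,0.06],[0,0,-0.04,0,0,0,0.06],[0,0,-0.04,0,0,0,0.06],[-0.02,0.04,-0.04,0,0,0,0.06],[-0.02,0.045,-0.02,0,0,0,0.06],[0,0.045,0,0,0,0,0.06],[0,0.045,0,0,0,0,0.06]]' >/dev/null
python3 -m pendant '[[-0.04,0.02,0,0,0,0,0.06],[-0.04,0.02,0,0,0,0,0.06],[-0.04,0.02,0,0,0,0,0.06],[-0.04,0,0,0,0,0,0.06],[0,0,0,0,0,0,0.06]]' >/dev/null
python3 - <<'E'
from fit import *
import pickle
s=snap('scene','pics/s7.png');t=snap('top','pics/t7.png')
pickle.dump((s,t),open('c7.pkl','wb'))
tl=[]
for d in(s,t):
    c=proj(d,[[655,-5,70]])[0].astype(int);x0,y0=c-[66,60];print(x0,y0)
    tl.append(cv2.resize(d['image'][y0:y0+120,x0:x0+133,::-1],(399,360),interpolation=cv2.INTER_CUBIC))
cv2.imwrite('pics/m7.png',np.hstack(tl))
print(arm.read_state()['contact_force'],arm.read_state()['clock'])
E
```

```text
184 184
182 81
[ 0.12101738  1.22347819 -0.65490091] 22.85
```

View pics/m7.png

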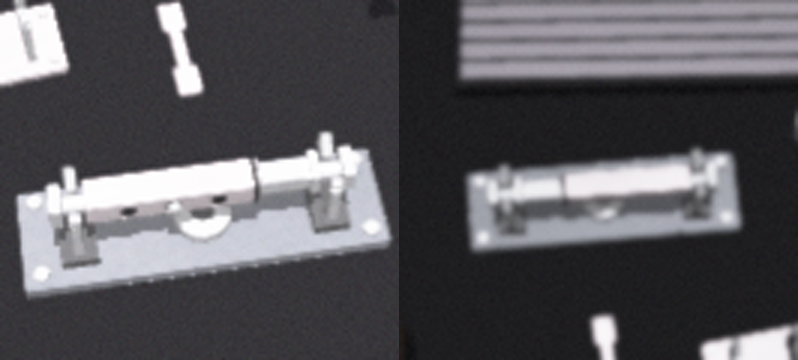

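Both necks are down in the forks, at (70,205) and (327,168) in the scene tile. The button is out between the two empty holes at (128,211) and (219,199), and the arm is clear.

```bash
python3 -c "
from bench import arm
print(arm.job_done())"
```

```text
the job is handed in; nothing more can be done
None
```

The job is handed in at about 23 s on the robot's clock: in the last camera view the lengthened bar lies let go in the test frame, a neck in each fork and the button out at the next hole; no verdict came back.

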